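# Draw a dropped jar lid out from under a low riser

## Robot

A 7-joint arm with a two-finger parallel gripper is mounted at the origin on the work surface; the furniture and walls round the work are solid. World frame = base frame: x ahead of the robot, y to its left, z up, the work surface at z = 0. Lengths are in m, angles in rad, forces in N, time in s.
With the tool pointing down it reaches from about 0.35 to 0.9 m from the base axis. Payload 8.1 kg.
Tool frame: the origin (TCP) lies midway between the tips of the shut fingers; the grasp point (between the pads) lies arm.grip_point_offset behind it (arm.grip_point_offset is the distance from the TCP to the grasp point, in m); y points along the fingers, z is the direction in which the jaws open and shut, and the axes are right-handed (so a half turn about y gives the same grasp; the last joint's range is limited). The gripper opens to 92 mm and grips with 3 to 60 N. Pads are 19 mm wide; open, the fingers measure 130 mm over their backs; the gripper's body (75 mm by 190 mm) begins 47 mm behind the grasp point.
Start: joints at [1.088, 0.434, 0.025, 1.573, -0.012, 1.134, -0.075], TCP at [0.232, -0.58, 0.227] pointing down, gripper open.
Joint ranges: [-2.62, 2.62], [-0.44, 2.09], [-1.27, 1.32], [0.08, 2.57], [-1.32, 4.46], [0.12, 2], [-2.74, 2.74]. Speed limits (rad/s): [2.22, 2.22, 3.01, 3.01, 3.14, 3.14, 3.14].

## Interface

Orientations are given as a rotation vector (axis times angle).
In Python, from cell import arm, get_image, camera_info gives the robot as it stands.
- The arm moves only by the tool carry_out, never from a script. Its argument "steps" is one flat list of numbers, 5 for each row, row after row: the opening, from 0 (shut) to 1 (fully open), then the shift along the world's x, y, z in units of 0.1 m (1.0 is 0.1 m), then the turn about the world's z in units of 45 degrees (1.0 is 45 degrees). In form: [hand, dx, dy, dz, spin, hand, dx, dy, dz, spin, ...]. A call has 1 to 12 rows; each row is the pose to reach, as a shift and turn from the pose commanded when the call began; what a row does not reach only later rows make up. A row lasts 1/10 s, in which the tool goes at most 50 mm and 8.59 degrees, less where a joint would pass 70% of its speed; a pose out of reach is approached as far as the arm can. A call with a number of a shift or a turn outside -1 to 1 is refused whole. A call with a gripper value outside its range is refused whole. The fingers move at their own pace and stop on an object; "grip_force" is the grip in N (left out, the last holds). Time passes only in rows, so rows that repeat a pose let the fingers close. It gives the time, the measured TCP pose, the force and the opening at its end, in the units of the state.
- arm.observe(): the state, without advancing time (a new reading comes with each control period).
- get_image(name): name is "scene" or "top"; returns (picture, depth): 384x512x3 uint8, red, green, blue; 384x512 float32, m along the optical axis (not along the pixel's ray), 0 where there is no reading.
- camera_info(name): a dict with "fovy" (degrees; the focal length in pixels is half the picture's height over the tangent of half this angle, whatever the lens; pixels are square), "cx", "cy" (the principal point, pixels), "dist_coeffs" ([k1, k2, p1, p2, k3] as OpenCV has them; the pictures are not rectified), "R" (3x3) and "t" (3): a world point X has camera coordinates R X + t. Camera axes: x right, y down, z forward; pixel columns grow to the right and rows downward; lengths in m; the calibration is good to about 2 mm. A picture is of the moment at which its call begins. camera_info takes no time and is no camera call.
- arm.sign_off(): hands the job in, once; it reports no verdict.
The state is a dict: "clock": time; "joints": joint angles; "dq": joint speeds; "joint_efforts": joint torques, N m; "position": TCP position; "ee_rot": TCP orientation; "force": force on the tool from outside, world axes, zero at the start; "ft_torque": the same for the moment, N m; "width": opening from 0.0 (shut) to 1.0 (fully open).
Only numpy, scipy, OpenCV 4.12 (cv2) and the standard library are available. Lean on these libraries where they do the work, as an engineer would, in place of code of your own. Each camera call takes 0.05 s, during which the arm holds its last target. There are 200 camera calls.

## Task

A small brass jar lid has slid under the low slatted riser and lies rim up against its back wall. Take the paddle by its wooden handle, slide its flat nose in under the slats from the open front and over the lid, feel downwards until the pad under the nose rests inside the lid, and, keeping it lightly pressed there, draw the lid slowly straight out until it lies flat on the table, wholly clear in front of the riser. Then put the paddle back on its wooden rest and let go. Do not touch the lid with the gripper, do not press hard on the lid or strain against the riser, and leave the jar, cutter and timer where they are.

Things in the scene. Friction and masses are not known exactly. Their poses are not given: they have to be found in the camera images.
- riser: Low dark wooden riser, fixed: 107 deep (x), 224 wide (y), 54 mm high. Origin: middle of its front edge at table height; +x runs in under it. Open at the front; side and back walls 12 mm thick stand on the table: inside 95 deep, 200 wide, 44 mm clear under the slats. Slats 14 wide, 10 thick, run along x with 16 mm gaps through which the lid shows; a cross bar on top at the back.
- lid: Small loose brass jar lid, lying rim up: 54 mm outside, 7 mm high, about 60 g. Its floor is 4 mm thick; the rim stands 3 mm above the floor and leaves a round recess 42 mm across. Origin: centre of its underside, z up. It starts flat on the table under the riser, about 66 mm in from the front edge and 1 to 3 mm off the back wall, so nothing fits behind it.
- rest: Fixed wooden block on which the paddle's heel stands at the start: 16 mm high, 44 wide (y), x from -35 to 45 mm. Origin: at table height, straight below the handle of the paddle as it stands there; its x axis runs along the paddle to the nose.
- paddle: Loose paddle, 175 g: flat blade (x -27 to 123, 28 wide, z 9 to 15 mm) with upright handle on a long rubber heel (x -24 to 42, 28 wide). Origin: underside of the heel below the handle; +x to the nose, z up. Under the nose hangs a smooth white pad (x 99 to 115, 26 wide), sprung at 4 N per mm with 5 mm travel. 2 to 5 N on the lid is right; over 8 N jams, and 15 N spoils it.
- paddle_nose (a point): Point on the nose, 107 mm ahead of the handle, level with the underside of the heel; axes as the paddle's. The pad's underside hangs straight below it by 0 to 12 mm: its height is set by a stiff stud, differs each time and is not measured, so it must be felt. The load of this work does not shift the setting.
- paddle_grip (a point): Where to hold the paddle: middle of its upright wooden handle (34 mm along x, 20 mm thick along y, from 14 to 74 mm above the underside), 50 mm above its underside; axes as the paddle's. Hold it firmly (about 40 N), or it tips in the fingers as the nose presses.
- spice_jar: Bystander: spice jar with a red cap, 45 mm across, 106 mm tall, standing on the left rear of the riser. Origin: centre of its base.
- cutter: Bystander: heart-shaped tin cutter, 50 x 55 x 24 mm, on the table left of the front of the riser. Origin: centre of its base.
- timer: Bystander: kitchen timer, red below and white above, 70 mm across, 60 mm tall, on the table to the left. Origin: centre of its base.
There are look-alikes about, which are no part of the job. There is more than one size of the paddle; the one meant has the size given above. Of the things that look like the lid, the smaller one is meant.

How it is judged:
By the outcome, as a careful person would: the job done as asked, in the order asked, and still so for the second after the job is handed in, with the robot touching nothing.
It also fails if it takes over 61 s, if anything falls off the work surface, if the arm or the gripper's body presses on something with over 40 N, if the wrist force passes 120 N, or if a joint passes its speed limit or range.

## Working session

There is one attempt and no reset: what is moved stays moved. The work goes in short steps, Python scripts to look and compute and a tool call to move; the robot and the scene stay as the last step left them, time stands still between calls to the robot, and variables do not carry over. Pictures are saved under pics/ and viewed, about 8 in all and at most 12, crops included, and the job is handed in when it is done.

Besides the shell and the picture viewer there is one more tool, called after "Call:" in YAML: its name, and indented under it one key for each argument. carry_out: Moves the arm, as the interface text tells. Shifts and turns lie within -1 to 1; 1 stands for 0.1 m of shift or 45 degrees of turn. Its arguments: {"type":"object","properties":{"steps":{"type":"array","items":{"type":"number"}},"grip_force":{"type":"number"}},"required":["steps"]}

```bash
mkdir -p pics; ls; cat > h.py <<'E'
import numpy as np,cv2
from cell import arm,get_image,camera_info
def K(n):
    c=camera_info(n);f=192/np.tan(np.radians(c["fovy"])/2)
    return np.array([[f,0,c["cx"]],[0,f,c["cy"]],[0,0,1.]]),np.array(c["dist_coeffs"],float),np.array(c["R"]),np.array(c["t"])
def ray(n,uv):
    k,d,R,t=K(n);p=cv2.undistortPoints(np.array(uv,float).reshape(-1,1,2),k,d).reshape(-1,2)
    return (R.T@np.c_[p,np.ones(len(p))].T).T,-R.T@t
def atz(n,uv,z):
    r,o=ray(n,uv);return o+r*((z-o[2])/r[:,2])[:,None]
def cloud(n,D):
    v,u=np.mgrid[0:384,0:512];r,o=ray(n,np.c_[u.ravel(),v.ravel()])
    return (o+r*D.reshape(-1,1)).reshape(384,512,3)
def proj(n,X):
    k,d,R,t=K(n);return cv2.projectPoints(np.array(X,float).reshape(-1,1,3),cv2.Rodrigues(R)[0],t,k,d)[0].reshape(-1,2)
E
python3 - <<'E'
from h import *
for n in("scene","top"):
    p,D=get_image(n);np.savez("pics/%s0.npz"%n,p=p,D=D);cv2.imwrite("pics/%s0.png"%n,cv2.resize(p[:,:,::-1],(800,600)))
    k,d,R,t=K(n);print(n,k[0,0],d,-R.T@t)
print(arm.observe(),arm.grip_point_offset)
E
```

```text
pics
scene 442.84079797836637 [0.03878743 0.         0.         0.         0.        ] [-0.36350794  0.83118481  0.57804477]
top 494.40470366169217 [-0.15019726  0.          0.          0.          0.        ] [ 0.354331   -0.00596545  1.64241426]
{'clock': 0.1, 'joints': array([ 1.08841539,  0.43514315,  0.02494592,  1.5739878 , -0.0115467 ,
        1.13400355, -0.07507904]), 'dq': array([ 2.32697834e-03, -2.46395208e-03, -5.41388651e-04, -1.61621560e-03,
       -1.49845400e-05, -9.65095712e-04, -5.08865496e-05]), 'joint_efforts': array([ 3.11163138e-03, -6.69122815e+01,  9.87823494e-01, -3.15148008e+01,
       -6.07301993e-02,  3.73498618e-02,  7.56106328e-05]), 'position': array([ 0.23148078, -0.5800676 ,  0.22603654]), 'ee_rot': array([-0.38749472,  2.01514987, -2.01241681]), 'force': array([0.03903296, 0.43287545, 0.34862922]), 'ft_torque': array([ 0.00781701, -0.02701285,  0.0070616 ]), 'width': 0.9975327168067986} 0.0188
```

View pics/scene0.png

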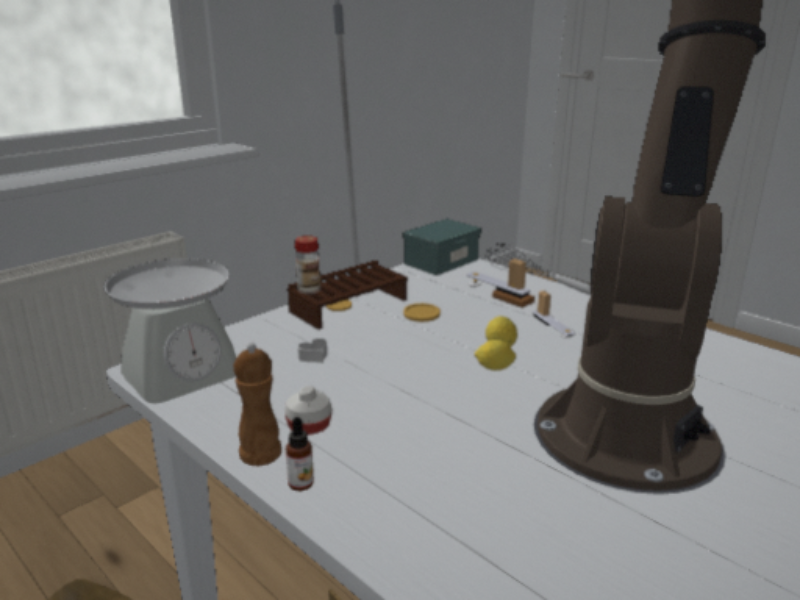

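View pics/top0.png

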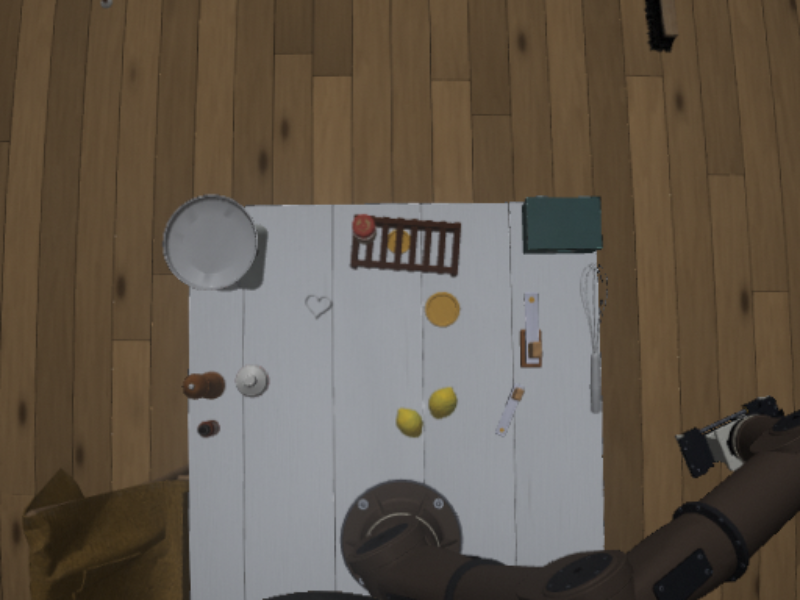

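Scene view: riser at about (348,292), paddle on its rest at (515,285), and a smaller paddle at (548,312). Top view: riser (405,246), lid under it (398,242), large look-alike (442,309), paddle on its rest (531,330). I'll enlarge the top crops next.

```bash
python3 - <<'E'
from h import *
z=np.load("pics/top0.npz");p=z["p"];D=z["D"]
a=cv2.resize(p[130:215,215:305],None,fx=6,fy=6,interpolation=cv2.INTER_CUBIC)
b=cv2.resize(p[180:245,318:363],None,fx=6,fy=6,interpolation=cv2.INTER_CUBIC)
im=np.zeros((510,540+270,3),np.uint8);im[:,:540]=a;im[:390,540:]=b
cv2.imwrite("pics/crop1.png",im[:,:800,::-1])
C=cloud("top",D)
# riser top points: z 0.045-0.065 
m=(C[...,2]>.035)&(C[...,2]<.07)
m[:, :215]=0;m[:,305:]=0;m[:130]=0;m[190:]=0
P=C[m];print("riser",len(P),np.median(P,0),cv2.minAreaRect(P[:,:2].astype(np.float32)))
s=np.zeros_like(m);s[180:245,318:363]=1
for lo,hi in((.01,.02),(.02,.04),(.06,.12)):
    Q=C[s&(C[...,2]>lo)&(C[...,2]<hi)]
    if len(Q)>4:print(lo,len(Q),Q.mean(0),Q.min(0),Q.max(0),cv2.minAreaRect(Q[:,:2].astype(np.float32)))
E
```

```text
riser 1330 [ 0.60892212 -0.03257038  0.05542246] ((0.6171889901161194, -0.01955677568912506), (0.22409634292125702, 0.11182259768247604), 84.54021453857422)
0.01 114 [ 0.40519727 -0.28177707  0.01477335] [ 0.32908049 -0.36009281  0.0100171 ] [ 0.53680419 -0.2236536   0.01987132] ((0.43217456340789795, -0.2998439073562622), (0.19453267753124237, 0.14256010949611664), 6.422952175140381)
0.02 355 [ 0.4472739  -0.28104666  0.03064016] [ 0.3614519  -0.30272912  0.02003551] [ 0.51669742 -0.26011126  0.03953717] ((0.4391348361968994, -0.27907663583755493), (0.155485138297081, 0.04170392453670502), 2.454307794570923)
0.06 80 [ 0.39231511 -0.2803732   0.08741514] [ 0.37664664 -0.2922039   0.06035834] [ 0.40844186 -0.27180714  0.10101199] ((0.3926875591278076, -0.2815916836261749), (0.019518526270985603, 0.032350726425647736), 86.17150115966797)
```

View pics/crop1.png

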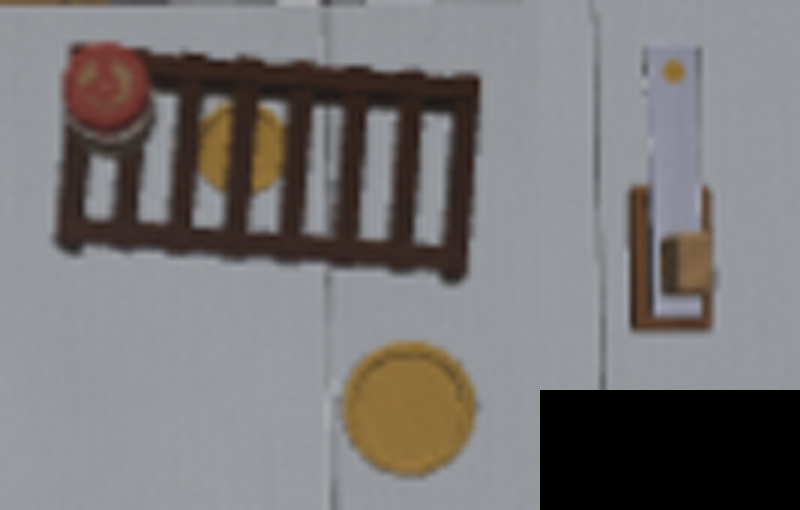

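```bash
python3 - <<'E'
from h import *
def A(u,z): 
    u=np.array(u,float);return atz("top",(u+.5)/6-.5+[215,130],z)
def B(u,z):
    u=np.array(u,float)-[540,0];return atz("top",(u+.5)/6-.5+[318,180],z)
np.set_printoptions(precision=4,suppress=True)
print("riser BR FR FL BL",A([[478,78],[465,280],[57,247],[72,47]],.054))
print("lid",A([[242,148],[196,148],[287,148],[242,103],[242,195]],.005))
print("big",A([[408,408],[343,408],[476,408],[408,342],[408,475]],.007))
print("stud",B([[674,71]],.033),"noseL,R,backL,R",B([[648,46],[701,46],[652,316],[701,316]],.031))
print("handle top",B([[678,235],[712,235],[678,292],[712,292]],.090))
print("rest",B([[630,186],[710,186],[630,328],[710,328]],.016))
# refine by edge of blobs: lid mask
z=np.load("pics/top0.npz");p=cv2.resize(z["p"],None,fx=4,fy=4,interpolation=cv2.INTER_CUBIC);h=cv2.cvtColor(p,cv2.COLOR_RGB2HSV)
C=cloud("top",z["D"])
S=np.load("pics/scene0.npz");Cs=cloud("scene",S["D"])
m=(Cs[...,2]>.07)&(Cs[...,2]<.1)&(abs(Cs[...,0]-.39)<.05)&(abs(Cs[...,1]+.28)<.05)
print("scene handle",m.sum(),Cs[m].mean(0),Cs[m].min(0),Cs[m].max(0))
# table z and riser height
print("table",np.median(C[200:230,260:300,2]),"jar",C[140:150,226:236].reshape(-1,3).mean(0))
E
```

```text
riser BR FR FL BL [[ 0.6609 -0.1353  0.054 ]
 [ 0.5503 -0.1259  0.054 ]
 [ 0.5711  0.0942  0.054 ]
 [ 0.6809  0.0854  0.054 ]]
lid [[ 0.6322 -0.0064  0.005 ]
 [ 0.6326  0.0193  0.005 ]
 [ 0.6319 -0.0316  0.005 ]
 [ 0.6577 -0.0068  0.005 ]
 [ 0.6057 -0.0061  0.005 ]]
big [[ 0.4851 -0.0964  0.007 ]
 [ 0.4856 -0.0604  0.007 ]
 [ 0.4846 -0.1341  0.007 ]
 [ 0.5218 -0.0971  0.007 ]
 [ 0.448  -0.0957  0.007 ]]
stud [[ 0.5008 -0.2839  0.033 ]] noseL,R,backL,R [[ 0.5149 -0.2702  0.031 ]
 [ 0.5146 -0.2996  0.031 ]
 [ 0.3673 -0.2686  0.031 ]
 [ 0.3669 -0.2955  0.031 ]]
handle top [[ 0.4091 -0.2738  0.09  ]
 [ 0.4088 -0.2918  0.09  ]
 [ 0.3792 -0.273   0.09  ]
 [ 0.3789 -0.291   0.09  ]]
rest [[ 0.4391 -0.2606  0.016 ]
 [ 0.4384 -0.305   0.016 ]
 [ 0.3611 -0.2587  0.016 ]
 [ 0.3603 -0.303   0.016 ]]
scene handle 89 [ 0.3909 -0.2722  0.0813] [ 0.3746 -0.2909  0.0702] [ 0.4117 -0.2628  0.0907]
table 0.001426112263724244 jar [0.6369 0.0675 0.1609]
```

```bash
python3 - <<'E'
from h import *
from scipy.spatial.transform import Rotation as Ro
np.set_printoptions(precision=4,suppress=True)
M=Ro.from_rotvec(arm.observe()["ee_rot"]).as_matrix();print(M)
j=M[:,2];print("jaw yaw",np.degrees(np.arctan2(j[1],j[0])))
C=cloud("top",np.load("pics/top0.npz")["D"])
for n,s in(("lemons",np.s_[245:285,250:298]),("rearview",np.s_[130:160,215:250])):
    c=C[s].reshape(-1,3);c=c[c[:,2]>.02];print(n,c.min(0),c.max(0))
E
```

```text
[[-0.9287 -0.0007  0.3707]
 [-0.3707  0.0012 -0.9287]
 [ 0.0002 -1.     -0.0014]]
jaw yaw -68.2401946139253
lemons [ 0.2193 -0.1227  0.0245] [0.3543 0.0047 1.6424]
rearview [ 0.3543 -0.006   0.0209] [0.6833 0.0915 1.6424]
```

Call:
carry_out:
  steps: [1, 0.25, 0.45, 0, -0.1, 1, 0.5, 0.95, 0, -0.25, 1, 0.55, 1, 0, -0.4, 1, 0.55, 1, 0, -0.51]

```text
clock: 0.5
position: [0.289, -0.4774, 0.2266]
ee_rot: [-0.024, -2.213, 2.21]
force: [-0.7, 0.2, -0.7]
width: 1.001
```

Call:
carry_out:
  steps: [1, 0.25, 0.5, 0, 0, 1, 0.5, 0.95, -0.1, 0, 1, 0.55, 1, -0.2, 0]

```text
clock: 0.8
position: [0.3444, -0.3757, 0.2067]
ee_rot: [-0.019, -2.216, 2.213]
force: [-0.8, 0.1, -0.2]
width: 0.999
```

Call:
carry_out:
  steps: [1, 0.3, 0.5, -0.2, 0, 1, 0.52, 0.98, -0.4, 0, 1, 0.52, 0.98, -0.5, 0, 1, 0.52, 0.98, -0.5, 0, 1, 0.52, 0.98, -0.5, 0]

```text
clock: 1.3
position: [0.3933, -0.2827, 0.1567]
ee_rot: [-0.021, -2.211, 2.211]
force: [-0.5, -0.4, -0.3]
width: 1.001
```

Call:
carry_out:
  steps: [1, 0, 0, -0.3, 0, 1, 0, 0, -0.6, 0, 1, 0, 0, -0.85, 0, 1, 0, 0, -0.95, 0, 1, 0, 0, -1, 0, 1, 0, 0, -1, 0]

```text
clock: 1.9
position: [0.3937, -0.2834, 0.0571]
ee_rot: [-0.024, -2.21, 2.211]
force: [-0.5, 0.6, 0.6]
width: 1.0
```

```bash
python3 - <<'E'
from h import *
p,D=get_image("scene");cv2.imwrite("pics/s1.png",cv2.resize(p[140:240,270:390,::-1],None,fx=6,fy=6,interpolation=cv2.INTER_CUBIC))
o=arm.observe();print(o["position"],o["force"])
from scipy.spatial.transform import Rotation as Ro
j=Ro.from_rotvec(o["ee_rot"]).as_matrix()[:,2];print(np.degrees(np.arctan2(j[1],j[0])))
E
```

```text
[ 0.39404453 -0.28332294  0.05755855] [-0.19523416 -0.04376066 -0.21295106]
-91.24032174095426
```

View pics/s1.png

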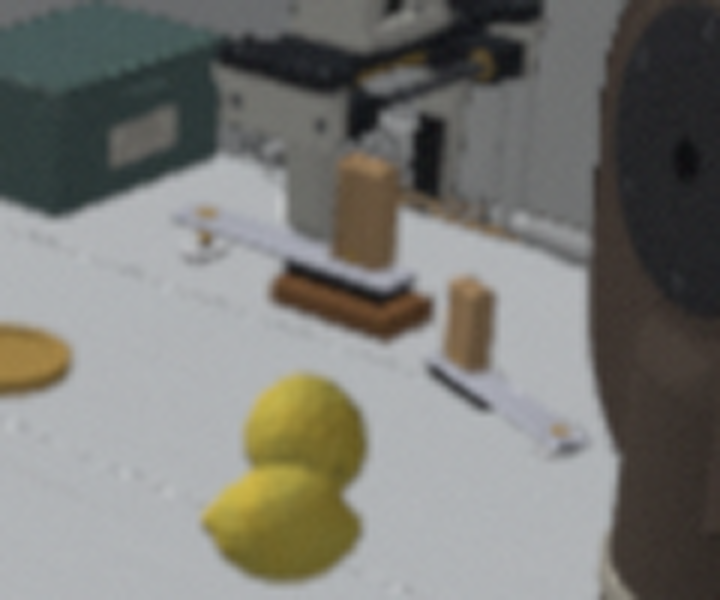

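```bash
python3 - <<'E'
from h import *
f=lambda X:(proj("scene",X)-[270,140])*6+3
print(f([[.394,-.2822,.09],[.394,-.2822,.066],[.394,-.283+.048,.058],[.394,-.283-.048,.058],[.394,-.283-.048,.1],[.394,-.283+.048,.1]]).round())
p,D=get_image("scene");C=cloud("scene",D);
for u,v in((313,170),(313,220),(365,200),(400,60),(430,150),(320,60)):
    print(u,v,C[140+v//6,270+u//6])
print(f([[.394+.107,-.2822-.002,.016-d] for d in (0,.012)]).round())
E
```

```text
[[375. 161.]
 [371. 204.]
 [317. 241.]
 [424. 195.]
 [429. 122.]
 [322. 166.]]
313 170 [ 0.38697096 -0.2196519   0.10301692]
313 220 [ 0.38429364 -0.21859337  0.07774899]
365 200 [ 0.39204878 -0.27142324  0.07108127]
400 60 [ 0.37307926 -0.26670554  0.1530031 ]
430 150 [ 0.39411641 -0.33318631  0.08151005]
320 60 [ 0.37409962 -0.20078437  0.1681282 ]
[[212. 237.]
 [211. 257.]]
```

The fingers straddle the handle, at (313,180) and (430,150) in the crop, so I'll lower and grip.

Call:
carry_out:
  steps: [1, 0, 0.01, -0.1, 0, 1, 0, 0.01, -0.1, 0, 0, 0, 0.01, -0.1, 0, 0, 0, 0.01, -0.1, 0, 0, 0, 0.01, -0.1, 0, 0, 0, 0.01, -0.1, 0, 0, 0, 0.01, -0.1, 0, 0, 0, 0.01, -0.1, 0, 0, 0, 0.01, -0.1, 0, 0, 0, 0.01, -0.1, 0]
  grip_force: 40

```text
clock: 3.0
position: [0.3937, -0.2815, 0.0467]
ee_rot: [-0.023, -2.211, 2.211]
force: [-0.3, 0.8, 0.6]
width: 0.349
```

```bash
python3 -c "
from h import *
o=arm.observe();print(o['position'],o['force'],o['ft_torque'],o['width']*92,o['clock'])"
```

```text
[ 0.39366921 -0.28146687  0.04674958] [-0.31735685  0.76740082  0.623184  ] [ 0.00971549 -0.04620148  0.01945242] 32.084878719311796 3.0
```

Still closing.

Call:
carry_out:
  steps: [0, 0, 0, 0, 0, 0, 0, 0, 0, 0, 0, 0, 0, 0, 0, 0, 0, 0, 0, 0, 0, 0, 0, 0, 0]

```text
clock: 3.5
position: [0.3936, -0.2814, 0.0467]
ee_rot: [-0.023, -2.211, 2.211]
force: [0.4, 0.1, -0.1]
width: 0.217
```

Call:
carry_out:
  steps: [0, 0, 0, 0.1, 0, 0, 0, 0, 0.2, 0, 0, 0, 0, 0.4, 0, 0, 0, 0, 0.6, 0, 0, 0, 0, 0.6, 0, 0, 0, 0, 0.6, 0]

```text
clock: 4.1
position: [0.394, -0.2818, 0.1075]
ee_rot: [-0.025, -2.211, 2.213]
force: [-0.5, 0.8, -2.0]
width: 0.218
```

```bash
python3 - <<'E'
from h import *
p,D=get_image("scene");cv2.imwrite("pics/s2.png",cv2.resize(p[110:220,260:380,::-1],None,fx=5,fy=5,interpolation=cv2.INTER_CUBIC))
o=arm.observe();print(o["position"],o["force"],o["ft_torque"],o["width"]*92)
h=.1063-.0467+.016
f=lambda X:(proj("scene",X)-[260,110])*5+2.5
# blade expected
b=np.array([.3937,-.2815,o["position"][2]+.0188-.05]);
c,s=np.cos(np.radians(-1.2)),np.sin(np.radians(-1.2))
g=lambda x,y,z:b+[c*x-s*y,s*x+c*y,z]
print(b,f([g(123,14,15) if 0 else g(.123,.014,.015),g(-.027,.014,.015),g(.115,.013,0),g(.099,.013,0),g(.099,.013,-.012)]).round())
E
```

```text
[ 0.39352881 -0.2814584   0.10680663] [ 0.67304238 -0.00253063 -1.74001003] [-0.00370216  0.06130348  0.04809897] 19.69991884140656
[ 0.3937     -0.2815      0.07560663] [[199. 243.]
 [384. 300.]
 [208. 267.]
 [227. 273.]
 [226. 290.]]
```

View pics/s2.png

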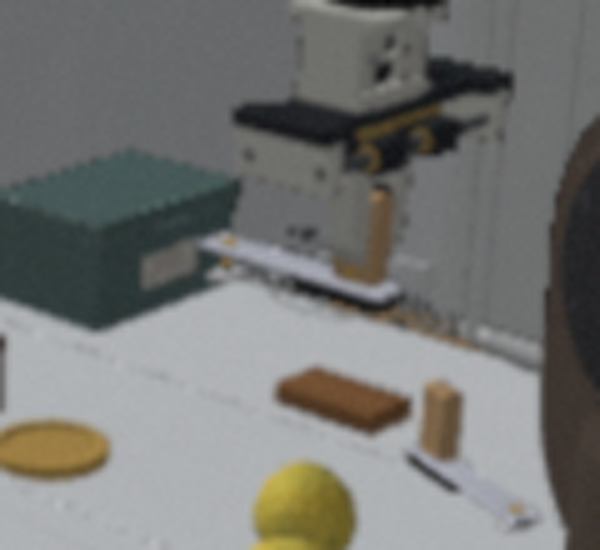

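Paddle held level, its nose at (205,240) where predicted; the pad hangs some millimetres below it. Now I'll carry it to a point in front of the riser.

Call:
carry_out:
  steps: [0, 0, 0.2, 0, 0, 0, 0.02, 0.45, 0, 0, 0, 0.04, 0.7, 0, -0.03, 0, 0.06, 1, 0, -0.06]

```text
clock: 4.55
position: [0.399, -0.1809, 0.106]
ee_rot: [-0.075, -2.185, 2.185]
force: [0.0, 0.5, -2.3]
width: 0.218
```

Call:
carry_out:
  steps: [0, 0, 0.3, 0, 0, 0, 0, 0.6, 0, 0, 0, 0, 0.8, 0, -0.01, 0, 0, 1, 0, -0.02]

```text
clock: 4.95
position: [0.399, -0.0803, 0.1061]
ee_rot: [-0.089, -2.178, 2.178]
force: [0.7, -0.4, -0.7]
width: 0.217
```

Call:
carry_out:
  steps: [0, 0.01, 0.3, 0, 0, 0, 0.02, 0.6, 0, 0, 0, 0.03, 0.8, 0, -0.01, 0, 0.04, 0.93, 0, -0.01, 0, 0.05, 0.97, 0, -0.01, 0, 0.05, 0.97, 0, -0.01]

```text
clock: 5.55
position: [0.4044, 0.0157, 0.1063]
ee_rot: [-0.097, -2.174, 2.175]
force: [1.1, -0.1, -2.3]
width: 0.216
```

Call:
carry_out:
  steps: [0, 0, 0, -0.15, 0, 0, 0, 0, -0.3, 0, 0, 0, 0, -0.4, 0, 0, 0, 0, -0.45, 0, 0, 0, 0, -0.45, 0, 0, 0, 0, -0.45, 0]

```text
clock: 6.15
position: [0.4048, 0.0153, 0.0619]
ee_rot: [-0.1, -2.174, 2.174]
force: [0.8, -0.3, -1.6]
width: 0.216
```

```bash
python3 - <<'E'
from h import *
from scipy.spatial.transform import Rotation as Ro
o=arm.observe();j=Ro.from_rotvec(o["ee_rot"]).as_matrix()[:,2];print(o["position"],o["force"],o["ft_torque"],o["clock"],np.degrees(np.arctan2(j[1],j[0])))
p,D=get_image("top");np.savez("pics/top1.npz",p=p,D=D);cv2.imwrite("pics/t1.png",cv2.resize(p[130:235,215:305,::-1],None,fx=5.5,fy=5.5,interpolation=cv2.INTER_CUBIC))
E
```

```text
[0.40484898 0.0153487  0.06193688] [ 0.79072113 -0.33713987 -1.63488915] [0.08553985 0.05551438 0.01299284] 6.15 -95.26098169285154
```

View pics/t1.png

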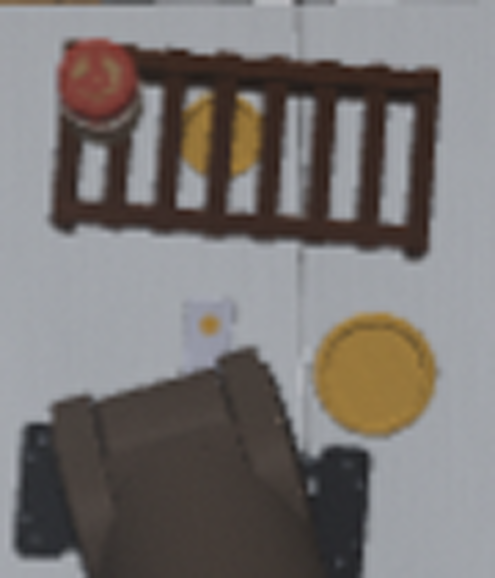

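```bash
python3 - <<'E'
from h import *
np.set_printoptions(precision=4,suppress=True)
def A(u,z): 
    u=np.array(u,float);return atz("top",(u+.5)/5.5-.5+[215,130],z)
print("stud",A([[209,324]],.050),"nose tip L R",A([[183,300],[234,301]],.046),"lid",A([[222,135],[180,135],[265,135],[222,91],[222,180]],.006))
S=np.load("pics/scene0.npz");p=S["p"]
C=cloud("top",np.load("pics/top1.npz")["D"])
print(C[165:176,258,2],C[165:176,263,2])
cv2.imwrite("pics/r1.png",cv2.resize(p[160:215,175:270,::-1],None,fx=8,fy=8,interpolation=cv2.INTER_CUBIC))
E
```

```text
stud [[0.5125 0.0026 0.05  ]] nose tip L R [[ 0.5273  0.0177  0.046 ]
 [ 0.5263 -0.0124  0.046 ]] lid [[ 0.6324 -0.0066  0.006 ]
 [ 0.6328  0.019   0.006 ]
 [ 0.6321 -0.0328  0.006 ]
 [ 0.6597 -0.0069  0.006 ]
 [ 0.6047 -0.0062  0.006 ]]
[ 0.0017  0.0015  0.0033 -0.0036  0.0499  0.053   0.0592  0.0527  0.0021
  0.0014  0.0011] [ 0.057   0.0531  0.0622  0.0545  0.0559  0.0485  0.0529  0.0484  0.0617
 -0.0005  0.0018]
```

View pics/r1.png

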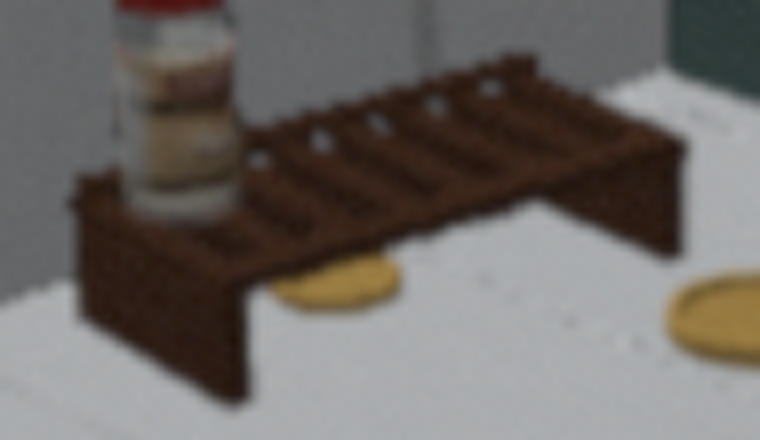

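Call:
carry_out:
  steps: [0, 0, 0, -0.04, 0, 0, 0, 0, -0.08, 0, 0, 0.1, -0.01, -0.08, 0, 0, 0.2, -0.02, -0.08, 0, 0, 0.3, -0.03, -0.08, 0, 0, 0.4, -0.04, -0.08, 0, 0, 0.5, -0.045, -0.08, 0, 0, 0.5, -0.045, -0.08, 0]

```text
clock: 7.0
position: [0.4567, 0.011, 0.0538]
ee_rot: [-0.102, -2.175, 2.175]
force: [-0.4, -1.0, -2.6]
width: 0.214
```

Call:
carry_out:
  steps: [0, 0.1, -0.01, 0, 0, 0, 0.2, -0.02, 0, 0, 0, 0.3, -0.03, 0, 0, 0, 0.4, -0.04, 0, 0, 0, 0.5, -0.05, 0, 0, 0, 0.6, -0.055, 0, 0, 0, 0.68, -0.06, 0, 0, 0, 0.68, -0.06, 0, 0, 0, 0.68, -0.06, 0, 0]

```text
clock: 7.9
position: [0.5224, 0.005, 0.0536]
ee_rot: [-0.099, -2.174, 2.174]
force: [0.4, 0.4, -1.8]
width: 0.216
```

```bash
cat > st.py <<'E'
from h import *
F=[];T=[]
for i in range(2):
    o=arm.observe();F.append(o["force"]);T.append(o["ft_torque"])
print(o["position"].round(5),np.round(F[-1],2),np.round(T[-1],3),o["clock"])
E
python3 st.py; python3 - <<'E'
from h import *
p,D=get_image("top");np.savez("pics/top2.npz",p=p,D=D);cv2.imwrite("pics/t2.png",cv2.resize(p[130:205,215:305,::-1],None,fx=6,fy=6,interpolation=cv2.INTER_CUBIC))
E
```

```text
[0.52243 0.00502 0.05357] [ 0.44  0.39 -1.8 ] [0.101 0.135 0.022] 7.9
```

View pics/t2.png

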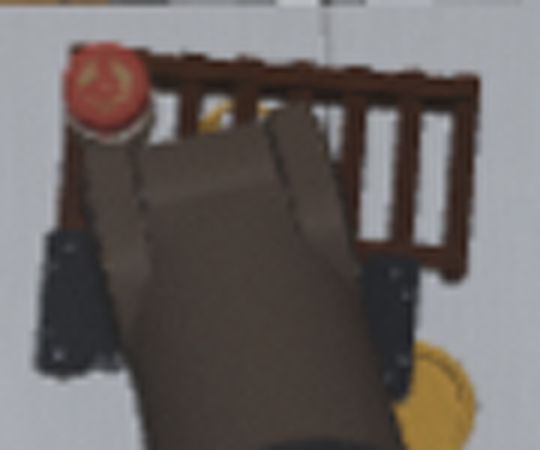

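```bash
python3 - <<'E'
from h import *
C=cloud("top",np.load("pics/top2.npz")["D"]);np.set_printoptions(precision=3,suppress=True)
for u,v in((140,130),(105,160),(110,90),(150,160),(280,115),(200,170),(75,260)):print(u,v,C[130+v//6,215+u//6])
E
```

```text
140 130 [0.624 0.046 0.117]
105 160 [0.552 0.049 0.458]
110 90 [0.635 0.06  0.164]
150 160 [0.552 0.03  0.456]
280 115 [ 0.569 -0.021  0.451]
200 170 [0.546 0.011 0.46 ]
75 260 [0.549 0.078 0.167]
```

Call:
carry_out:
  steps: [0, 0, 0, -0.02, 0, 0, 0, 0, -0.04, 0, 0, 0, 0, -0.06, 0, 0, 0, 0, -0.06, 0, 0, 0, 0, -0.06, 0]

```text
clock: 8.45
position: [0.5226, 0.005, 0.0477]
ee_rot: [-0.099, -2.174, 2.175]
force: [0.5, 0.0, -1.5]
width: 0.214
```

```bash
python3 st.py
```

```text
[0.52259 0.00502 0.04768] [ 0.53  0.01 -1.49] [ 0.063  0.071 -0.003] 8.45
```

Call:
carry_out:
  steps: [0, 0, 0, -0.005, 0, 0, 0, 0, -0.01, 0, 0, 0, 0, -0.01, 0, 0, 0, 0, -0.01, 0]

```text
clock: 8.85
position: [0.5227, 0.005, 0.0468]
ee_rot: [-0.1, -2.175, 2.175]
force: [0.1, -0.1, -2.2]
width: 0.215
```

```bash
python3 st.py
```

```text
[0.52271 0.00501 0.04678] [ 0.09 -0.05 -2.19] [ 0.053  0.015 -0.035] 8.85
```

Call:
carry_out:
  steps: [0, 0, 0, -0.005, 0, 0, 0, 0, -0.01, 0, 0, 0, 0, -0.01, 0, 0, 0, 0, -0.01, 0]

```text
clock: 9.25
position: [0.5228, 0.005, 0.0459]
ee_rot: [-0.1, -2.175, 2.175]
force: [-1.1, 0.3, 1.4]
width: 0.215
```

```bash
python3 st.py
```

```text
[0.52276 0.00502 0.04587] [-1.1   0.26  1.38] [0.033 0.092 0.041] 9.25
```

Call:
carry_out:
  steps: [0, 0, 0, 0, 0]

```text
clock: 9.35
position: [0.5227, 0.005, 0.0458]
ee_rot: [-0.1, -2.175, 2.175]
force: [-1.6, -0.2, 0.9]
width: 0.214
```

Call:
carry_out:
  steps: [0, 0, 0, 0, 0]

```text
clock: 9.45
position: [0.5228, 0.005, 0.0458]
ee_rot: [-0.1, -2.175, 2.175]
force: [-0.2, 0.4, 1.6]
width: 0.217
```

```bash
python3 st.py; python3 - <<'E'
from h import *
p,D=get_image("scene");np.savez("pics/scene3.npz",p=p,D=D)
a=cv2.resize(p[150:215,175:270,::-1],None,fx=8,fy=8,interpolation=cv2.INTER_CUBIC);cv2.imwrite("pics/s3.png",a)
f=lambda X:(proj("scene",X)-[175,150])*8+3.5
b=np.array([.5228,.005,.0459-.0307]);yaw=np.radians(-5.3);c,s=np.cos(yaw),np.sin(yaw)
g=lambda x,y,z:b+[c*x-s*y,s*x+c*y,z]
print(f([g(.123,.014,.015),g(.042,.014,.015),g(.115,.013,-.011),g(.099,.013,-.011),g(.099,.013,-.004),g(.115,.013,-.004)]).round())
E
```

```text
[0.52276 0.00502 0.04582] [-0.22  0.38  1.61] [-0.009  0.088  0.011] 9.45
[[293. 300.]
 [414. 364.]
 [309. 365.]
 [332. 378.]
 [331. 362.]
 [308. 349.]]
```

View pics/s3.png

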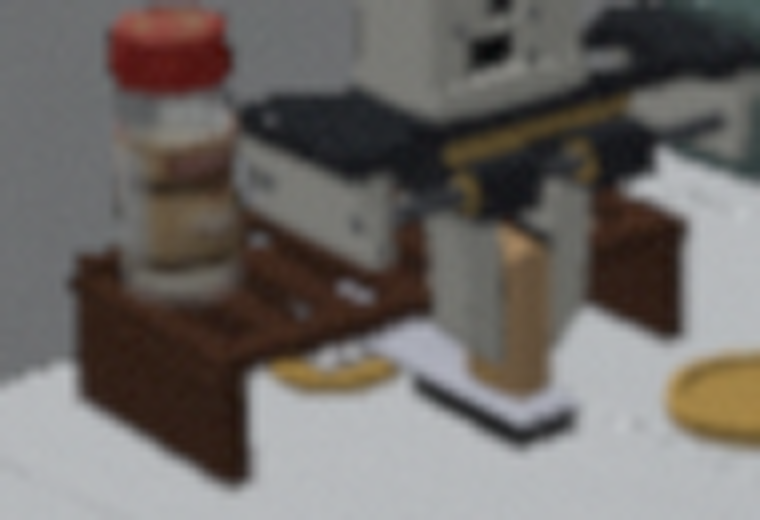

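```bash
python3 - <<'E'
from h import *
S=np.load("pics/scene0.npz")["p"];T=np.load("pics/scene3.npz")["p"]
def crop(p,u,v,w,h,k):
    a=cv2.resize(p[v:v+h,u:u+w],None,fx=k,fy=k,interpolation=cv2.INTER_CUBIC).astype(float)
    lo,hi=np.percentile(a,1),np.percentile(a,99.5);return np.clip((a-lo)*255/(hi-lo),0,255).astype(np.uint8)
a=crop(S,295,168,25,22,16);b=crop(T,203,186,25,22,16)
cv2.imwrite("pics/z1.png",np.hstack([a,b])[:,:,::-1])
c,s=np.cos(np.radians(-1.2)),np.sin(np.radians(-1.2));b0=np.array([.394,-.2822,.016])
g=lambda x,y,z:b0+[c*x-s*y,s*x+c*y,z]
f=lambda X,o:((proj("scene",X)-o)*16+7.5).round()
print("left: tip top near/far, pad near edge x99,115 at hang0, at 12",f([g(.123,.014,.015),g(.123,-.014,.015),g(.099,.013,0),g(.115,.013,0),g(.099,.013,-.012),g(.115,.013,-.012),g(.107,0,-.012)],[295,168]).tolist())
L=np.array([.6315,-.0064,0]);r=np.radians([0,90,180,270])
print("right lid inner rim z7 (0,90,180,270), floor centre",f([L+[.021*np.cos(q),.021*np.sin(q),.007] for q in r]+[L+[0,0,.004]],[203,186]).tolist())
b1=np.array([.5228,.004,.0152]);c,s=np.cos(np.radians(-5.3)),np.sin(np.radians(-5.3))
g=lambda x,y,z:b1+[c*x-s*y,s*x+c*y,z]
print("right pad near x99,115 z=-.011",f([g(.099,.013,-.011),g(.115,.013,-.011),g(.099,-.013,-.011)],[203,186]).tolist())
E
```

```text
left: tip top near/far, pad near edge x99,115 at hang0, at 12 [[67.0, 115.0], [152.0, 82.0], [154.0, 210.0], [96.0, 189.0], [151.0, 262.0], [93.0, 242.0], [162.0, 236.0]]
right lid inner rim z7 (0,90,180,270), floor centre [[176.0, 103.0], [164.0, 163.0], [314.0, 163.0], [323.0, 103.0], [245.0, 147.0]]
right pad near x99,115 z=-.011 [[220.0, 179.0], [174.0, 154.0], [326.0, 145.0]]
```

View pics/z1.png

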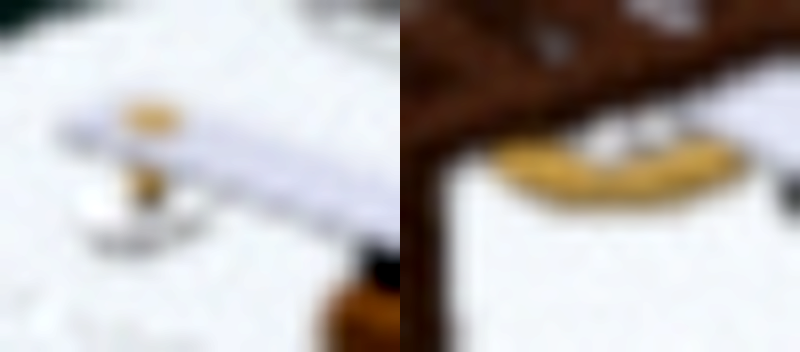

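The pad's lower edge, at about y=255 in the left half, fits a hang of 11–12 mm. That matches the height where contact was felt on the lid floor, and the right half shows the white pad inside the gold rim. Contact is about 3.3 N, so I'll start a slow draw and watch the force.

Call:
carry_out:
  steps: [0, -0.01, 0.001, 0, 0, 0, -0.02, 0.002, 0, 0, 0, -0.03, 0.003, 0, 0, 0, -0.04, 0.004, 0, 0, 0, -0.05, 0.005, 0, 0, 0, -0.06, 0.006, 0, 0, 0, -0.07, 0.007, 0, 0, 0, -0.08, 0.008, 0, 0, 0, -0.09, 0.009, 0, 0, 0, -0.1, 0.01, 0, 0]

```text
clock: 10.5
position: [0.5128, 0.0061, 0.0458]
ee_rot: [-0.1, -2.175, 2.175]
force: [1.6, 0.3, 0.3]
width: 0.214
```

```bash
python3 st.py; python3 - <<'E'
from h import *
p,D=get_image("scene");h=cv2.cvtColor(p,cv2.COLOR_RGB2HSV);q=np.load("pics/scene3.npz")["p"];h0=cv2.cvtColor(q,cv2.COLOR_RGB2HSV)
for x in(h0,h):
    m=(x[...,1]>120)&(x[...,0]>12)&(x[...,0]<30)&(x[...,2]>90);m[:,:203]=0;m[:,235:]=0;m[:180]=0;m[205:]=0
    v,u=np.nonzero(m);print(len(u),u.mean(),v.mean(),u.min(),u.max(),v.max())
E
```

```text
[0.51276 0.00606 0.04578] [1.64 0.34 0.28] [ 0.012 -0.748  0.059] 10.5
21 214.95238095238096 196.23809523809524 209 222 197
14 212.35714285714286 195.85714285714286 210 215 197
```

```bash
cat > gold.py <<'E'
from h import *
import sys
def gold(p):
    x=p.astype(int);m=(x[...,0]-x[...,2]>45)&(x[...,1]-x[...,2]>20);m[:,:195]=0;m[:,238]=0;m[:180]=0;m[222:]=0
    n,l,st,ce=cv2.connectedComponentsWithStats(m.astype(np.uint8));
    return [(st[i].tolist(),ce[i].round(1).tolist()) for i in range(1,n) if st[i][4]>8]
p,D=get_image("scene");np.savez("pics/scene_last.npz",p=p,D=D)
for q in(np.load("pics/scene3.npz")["p"],p):print(gold(q))
E
python3 gold.py
```

```text
[([316, 184, 24, 10, 120], [327.5, 188.6]), ([345, 187, 5, 13, 45], [346.7, 192.7]), ([209, 195, 15, 3, 31], [215.8, 196.1]), ([258, 194, 24, 11, 205], [269.5, 199.3]), ([307, 202, 23, 20, 327], [319.6, 212.7])]
[([240, 180, 4, 4, 9], [241.2, 181.6]), ([316, 184, 24, 10, 120], [327.5, 188.6]), ([345, 187, 5, 13, 46], [346.6, 192.6]), ([209, 194, 15, 5, 31], [214.6, 196.3]), ([258, 194, 24, 11, 205], [269.4, 199.2]), ([307, 202, 24, 20, 327], [319.6, 212.7])]
```

Call:
carry_out:
  steps: [0, -0.01, 0.001, -0.002, 0, 0, -0.02, 0.002, -0.002, 0, 0, -0.03, 0.003, -0.002, 0, 0, -0.04, 0.004, -0.002, 0, 0, -0.05, 0.005, -0.002, 0, 0, -0.06, 0.006, -0.002, 0, 0, -0.07, 0.007, -0.002, 0, 0, -0.08, 0.008, -0.002, 0, 0, -0.09, 0.009, -0.002, 0, 0, -0.1, 0.01, -0.002, 0]

```text
clock: 11.6
position: [0.5026, 0.007, 0.0456]
ee_rot: [-0.1, -2.175, 2.175]
force: [2.1, -0.2, 1.4]
width: 0.216
```

```bash
python3 st.py;python3 gold.py
```

```text
[0.50265 0.00699 0.04557] [ 2.12 -0.19  1.43] [-0.049 -0.912  0.113] 11.6
[([316, 184, 24, 10, 120], [327.5, 188.6]), ([345, 187, 5, 13, 45], [346.7, 192.7]), ([209, 195, 15, 3, 31], [215.8, 196.1]), ([258, 194, 24, 11, 205], [269.5, 199.3]), ([307, 202, 23, 20, 327], [319.6, 212.7])]
[([242, 181, 4, 4, 11], [243.3, 182.4]), ([316, 184, 24, 10, 119], [327.6, 188.6]), ([345, 187, 5, 13, 46], [346.6, 192.6]), ([211, 193, 15, 7, 44], [216.4, 196.2]), ([258, 194, 24, 11, 207], [269.4, 199.2]), ([307, 202, 23, 20, 326], [319.6, 212.7])]
```

The lid is moving (left edge 209→211 px, bottom 197→199), so I'll carry on at 15 mm/s.

Call:
carry_out:
  steps: [0, -0.015, 0.001, 0, 0, 0, -0.03, 0.003, 0, 0, 0, -0.045, 0.004, 0, 0, 0, -0.06, 0.006, 0, 0, 0, -0.075, 0.007, 0, 0, 0, -0.09, 0.008, 0, 0, 0, -0.105, 0.01, 0, 0, 0, -0.12, 0.011, 0, 0, 0, -0.135, 0.013, 0, 0, 0, -0.15, 0.014, 0, 0, 0, -0.165, 0.015, 0, 0, 0, -0.18, 0.017, 0, 0]

```text
clock: 12.85
position: [0.4846, 0.0087, 0.0455]
ee_rot: [-0.1, -2.174, 2.175]
force: [2.8, -0.5, 0.5]
width: 0.218
```

```bash
python3 st.py;python3 gold.py|tail -1
```

```text
[0.48457 0.0087  0.04555] [ 2.79 -0.52  0.51] [-0.053 -0.975 -0.03 ] 12.85
[([246, 183, 5, 4, 11], [247.6, 184.5]), ([316, 184, 24, 10, 121], [327.7, 188.6]), ([345, 187, 5, 13, 46], [346.6, 192.6]), ([215, 195, 8, 7, 39], [218.3, 197.6]), ([258, 194, 24, 11, 206], [269.4, 199.2]), ([307, 202, 24, 20, 327], [319.6, 212.7])]
```

Call:
carry_out:
  steps: [0, -0.015, 0.001, 0, 0, 0, -0.03, 0.003, 0, 0, 0, -0.045, 0.004, 0, 0, 0, -0.06, 0.006, 0, 0, 0, -0.075, 0.007, 0, 0, 0, -0.09, 0.008, 0, 0, 0, -0.105, 0.01, 0, 0, 0, -0.12, 0.011, 0, 0, 0, -0.135, 0.013, 0, 0, 0, -0.15, 0.014, 0, 0, 0, -0.165, 0.015, 0, 0, 0, -0.18, 0.017, 0, 0]

```text
clock: 14.1
position: [0.4666, 0.0104, 0.0455]
ee_rot: [-0.1, -2.174, 2.175]
force: [2.2, -0.7, 1.9]
width: 0.218
```

```bash
python3 st.py;python3 gold.py|tail -1
```

```text
[0.46657 0.0104  0.04554] [ 2.21 -0.66  1.88] [-0.041 -0.917 -0.055] 14.1
[([250, 185, 4, 4, 11], [251.5, 186.4]), ([316, 184, 24, 10, 122], [327.5, 188.6]), ([345, 187, 5, 13, 46], [346.6, 192.6]), ([258, 194, 24, 11, 206], [269.3, 199.2]), ([218, 196, 15, 7, 48], [222.7, 199.5]), ([307, 202, 23, 20, 326], [319.6, 212.7])]
```

Call:
carry_out:
  steps: [0, -0.015, 0.001, 0, 0, 0, -0.03, 0.003, 0, 0, 0, -0.045, 0.004, 0, 0, 0, -0.06, 0.006, 0, 0, 0, -0.075, 0.007, 0, 0, 0, -0.09, 0.008, 0, 0, 0, -0.105, 0.01, 0, 0, 0, -0.12, 0.011, 0, 0, 0, -0.135, 0.013, 0, 0, 0, -0.15, 0.014, 0, 0, 0, -0.165, 0.015, 0, 0, 0, -0.18, 0.017, 0, 0]

```text
clock: 15.35
position: [0.4485, 0.0121, 0.0455]
ee_rot: [-0.1, -2.174, 2.175]
force: [2.2, -0.1, 1.2]
width: 0.214
```

Call:
carry_out:
  steps: [0, -0.015, 0.001, 0, 0, 0, -0.03, 0.003, 0, 0, 0, -0.045, 0.004, 0, 0, 0, -0.06, 0.006, 0, 0, 0, -0.075, 0.007, 0, 0, 0, -0.09, 0.008, 0, 0, 0, -0.105, 0.01, 0, 0, 0, -0.12, 0.011, 0, 0, 0, -0.135, 0.013, 0, 0, 0, -0.15, 0.014, 0, 0, 0, -0.165, 0.015, 0, 0, 0, -0.18, 0.017, 0, 0]

```text
clock: 16.55
position: [0.4306, 0.0138, 0.0456]
ee_rot: [-0.1, -2.174, 2.175]
force: [2.3, -1.0, 1.4]
width: 0.214
```

```bash
python3 st.py;python3 gold.py|tail -1; python3 - <<'E'
from h import *
p,D=get_image("top");np.savez("pics/top4.npz",p=p,D=D)
C=cloud("top",np.load("pics/top0.npz")["D"])
s=C[245:285,248:298].reshape(-1,3);s=s[(s[:,2]>.02)&(s[:,2]<.1)];print("lemons",s.min(0),s.max(0))
x=p.astype(int);m=(x[...,0]-x[...,2]>50)&(x[...,1]-x[...,2]>20);m[:150]=0;m[235:]=0;m[:,:220]=0;m[:,310:]=0
n,l,st,ce=cv2.connectedComponentsWithStats(m.astype(np.uint8))
for i in range(1,n):
    if st[i][4]>8:
        u,v,w,h,a=st[i];print(st[i],atz("top",[[u-.5,v+h/2],[u+w-.5,v+h/2],[u+w/2,v-.5],[u+w/2,v+h-.5]],.006)[:,:2].round(4).tolist())
E
```

```text
[0.43057 0.01381 0.04556] [ 2.28 -0.96  1.41] [-0.078 -0.885 -0.041] 16.55
[([317, 184, 23, 10, 121], [327.5, 188.6]), ([345, 187, 5, 13, 44], [346.7, 192.7]), ([258, 189, 4, 4, 11], [259.6, 190.5]), ([265, 194, 17, 11, 132], [273.1, 199.6]), ([225, 200, 13, 7, 49], [229.3, 203.3]), ([307, 202, 23, 20, 326], [319.6, 212.7])]
lemons [ 0.2192559  -0.12271829  0.02453884] [0.31901521 0.00473372 0.06636044]
[246 173  15  12  89] [[0.549, 0.026], [0.5483, -0.024], [0.5704, -0.0009], [0.5302, -0.0004]]
[272 187  22  22 343] [[0.4843, -0.0596], [0.4833, -0.1327], [0.5222, -0.0985], [0.4489, -0.0972]]
```

Call:
carry_out:
  steps: [0, -0.015, 0.001, 0, 0, 0, -0.03, 0.003, 0, 0, 0, -0.045, 0.004, 0, 0, 0, -0.06, 0.006, 0, 0, 0, -0.075, 0.007, 0, 0, 0, -0.09, 0.008, 0, 0, 0, -0.105, 0.01, 0, 0, 0, -0.12, 0.011, 0, 0, 0, -0.135, 0.013, 0, 0, 0, -0.15, 0.014, 0, 0, 0, -0.165, 0.015, 0, 0, 0, -0.18, 0.017, 0, 0]

```text
clock: 17.85
position: [0.4125, 0.0155, 0.0455]
ee_rot: [-0.099, -2.174, 2.175]
force: [1.7, 0.0, 2.1]
width: 0.218
```

Call:
carry_out:
  steps: [0, -0.015, 0.001, 0, 0, 0, -0.03, 0.003, 0, 0, 0, -0.045, 0.004, 0, 0, 0, -0.06, 0.006, 0, 0, 0, -0.075, 0.007, 0, 0, 0, -0.09, 0.008, 0, 0, 0, -0.105, 0.01, 0, 0, 0, -0.12, 0.011, 0, 0, 0, -0.135, 0.013, 0, 0, 0, -0.15, 0.014, 0, 0, 0, -0.165, 0.015, 0, 0, 0, -0.18, 0.017, 0, 0]

```text
clock: 19.05
position: [0.3946, 0.0172, 0.0455]
ee_rot: [-0.1, -2.175, 2.175]
force: [1.6, 0.1, 1.3]
width: 0.217
```

```bash
cat > top.py <<'E'
from h import *
p,D=get_image("top");np.savez("pics/top_last.npz",p=p,D=D)
x=p.astype(int);m=(x[...,0]-x[...,2]>50)&(x[...,1]-x[...,2]>20);m[:150]=0;m[235:]=0;m[:,:220]=0;m[:,310:]=0
n,l,st,ce=cv2.connectedComponentsWithStats(m.astype(np.uint8))
for i in range(1,n):
    if st[i][4]>8:
        u,v,w,h,a=st[i];print(st[i],atz("top",[[u-.5,v+h/2],[u+w-.5,v+h/2],[u+w/2,v-.5],[u+w/2,v+h-.5]],.006)[:,:2].round(4).tolist())
E
python3 st.py; python3 top.py
```

```text
[0.39457 0.01724 0.04554] [1.6  0.08 1.34] [-0.083 -0.946 -0.017] 19.05
[245 183  15  13  97] [[0.5138, 0.0297], [0.5132, -0.0201], [0.5369, 0.0028], [0.4935, 0.0034]]
[272 187  22  22 379] [[0.4843, -0.0596], [0.4833, -0.1327], [0.5222, -0.0985], [0.4489, -0.0972]]
```

Call:
carry_out:
  steps: [0, 0.01, 0, 0.003, 0, 0, 0.02, 0, 0.008, 0, 0, 0.02, 0, 0.02, 0, 0, 0.02, 0, 0.05, 0, 0, 0.02, 0, 0.1, 0, 0, 0.02, 0, 0.2, 0, 0, 0.02, 0, 0.4, 0, 0, 0.02, 0, 0.6, 0, 0, 0.02, 0, 0.62, 0, 0, 0.02, 0, 0.62, 0]

```text
clock: 20.1
position: [0.3971, 0.0172, 0.1082]
ee_rot: [-0.102, -2.176, 2.175]
force: [0.2, -0.6, -2.9]
width: 0.213
```

```bash
python3 st.py; python3 top.py
```

```text
[0.39715 0.01722 0.10822] [ 0.19 -0.63 -2.86] [ 0.061  0.109 -0.013] 20.1
[245 183  15  13  65] [[0.5138, 0.0297], [0.5132, -0.0201], [0.5369, 0.0028], [0.4935, 0.0034]]
[272 187  22  22 379] [[0.4843, -0.0596], [0.4833, -0.1327], [0.5222, -0.0985], [0.4489, -0.0972]]
```

Call:
carry_out:
  steps: [0, 0, -0.2, 0, 0, 0, 0, -0.45, 0, 0, 0, 0, -0.7, 0, 0, 0, 0, -1, 0, 0]

```text
clock: 20.55
position: [0.396, -0.0832, 0.1067]
ee_rot: [-0.096, -2.175, 2.174]
force: [1.2, 0.0, -1.6]
width: 0.22
```

Call:
carry_out:
  steps: [0, 0, -0.3, 0, 0.02, 0, 0, -0.6, 0, 0.04, 0, 0, -0.8, 0, 0.06, 0, 0, -1, 0, 0.08]

```text
clock: 20.95
position: [0.3958, -0.1838, 0.1065]
ee_rot: [-0.03, -2.206, 2.205]
force: [0.2, -0.3, -1.6]
width: 0.217
```

Call:
carry_out:
  steps: [0, -0.01, -0.3, 0, 0, 0, -0.02, -0.6, 0, 0, 0, -0.03, -0.8, 0, 0.01, 0, -0.04, -0.93, 0, 0.01, 0, -0.04, -0.987, 0, 0.01, 0, -0.04, -0.987, 0, 0.01, 0, -0.04, -0.987, 0, 0.01]

```text
clock: 21.65
position: [0.3927, -0.2803, 0.1073]
ee_rot: [-0.021, -2.212, 2.21]
force: [-0.2, 0.7, -1.8]
width: 0.216
```

```bash
python3 st.py; python3 top.py; python3 - <<'E'
from h import *
from scipy.spatial.transform import Rotation as Ro
o=arm.observe();j=Ro.from_rotvec(o["ee_rot"]).as_matrix()[:,2];print(np.degrees(np.arctan2(j[1],j[0])))
E
```

```text
[ 0.39274 -0.28029  0.10728] [-0.17  0.72 -1.83] [-0.005  0.059 -0.018] 21.65
[245 183  15  15 186] [[0.5105, 0.0298], [0.5099, -0.0201], [0.5369, 0.0028], [0.4868, 0.0035]]
[272 187  22  22 378] [[0.4843, -0.0596], [0.4833, -0.1327], [0.5222, -0.0985], [0.4489, -0.0972]]
-91.10797800218087
```

Call:
carry_out:
  steps: [0, 0.009, -0.012, -0.2, 0, 0, 0.009, -0.012, -0.4, 0, 0, 0.009, -0.012, -0.5, 0, 0, 0.009, -0.012, -0.55, 0, 0, 0.009, -0.012, -0.58, 0, 0, 0.009, -0.012, -0.59, 0, 0, 0.009, -0.012, -0.59, 0, 0, 0.009, -0.012, -0.59, 0]

```text
clock: 22.5
position: [0.3939, -0.2829, 0.049]
ee_rot: [-0.024, -2.211, 2.212]
force: [0.2, -0.1, -1.5]
width: 0.216
```

```bash
python3 st.py
```

```text
[ 0.39392 -0.28289  0.04903] [ 0.23 -0.1  -1.53] [ 0.026  0.051 -0.018] 22.5
```

Call:
carry_out:
  steps: [0, 0, 0.012, -0.005, 0, 0, 0, 0.012, -0.01, 0, 0, 0, 0.012, -0.015, 0, 0, 0, 0.012, -0.02, 0, 0, 0, 0.012, -0.02, 0]

```text
clock: 23.0
position: [0.3936, -0.2815, 0.0467]
ee_rot: [-0.023, -2.211, 2.211]
force: [-1.5, 0.5, 1.8]
width: 0.214
```

Call:
carry_out:
  steps: [0, 0, 0, -0.003, 0, 0, 0, 0, -0.005, 0, 0, 0, 0, -0.005, 0]

```text
clock: 23.3
position: [0.3935, -0.2815, 0.0466]
ee_rot: [-0.023, -2.211, 2.211]
force: [-3.0, 2.1, 10.3]
width: 0.217
```

Seated on the rest. I'll back off to zero load, then open.

Call:
carry_out:
  steps: [0, 0, 0, 0.005, 0, 0, 0, 0, 0.005, 0, 1, 0, 0, 0.005, 0, 1, 0, 0, 0.005, 0, 1, 0, 0, 0.005, 0, 1, 0, 0, 0.005, 0, 1, 0, 0, 0.005, 0, 1, 0, 0, 0.005, 0, 1, 0, 0, 0.005, 0, 1, 0, 0, 0.005, 0, 1, 0, 0, 0.005, 0, 1, 0, 0, 0.005, 0]

```text
clock: 24.5
position: [0.3936, -0.2815, 0.0466]
ee_rot: [-0.023, -2.211, 2.211]
force: [0.2, 1.1, 0.2]
width: 0.987
```

Call:
carry_out:
  steps: [1, 0, 0, 0, 0, 1, 0, 0, 0, 0, 1, 0, 0, 0, 0, 1, 0, 0, 0.1, 0, 1, 0, 0, 0.3, 0, 1, 0, 0, 0.6, 0, 1, 0, 0, 1, 0]

```text
clock: 25.2
position: [0.3926, -0.2809, 0.1473]
ee_rot: [-0.021, -2.211, 2.208]
force: [0.5, 0.3, -0.1]
width: 1.003
```

Call:
carry_out:
  steps: [1, -0.2, -0.3, 0.2, 0, 1, -0.4, -0.6, 0.3, 0, 1, -0.6, -1, 0.3, 0, 1, -0.6, -1, 0.3, 0, 1, -0.6, -1, 0.3, 0]

```text
clock: 25.7
position: [0.3329, -0.3822, 0.1771]
ee_rot: [-0.026, -2.209, 2.21]
force: [-0.1, 0.5, -0.2]
width: 1.0
```

```bash
python3 st.py; python3 top.py; python3 - <<'E'
from h import *
p,D=get_image("top");q,_=get_image("scene")
a=cv2.resize(p[120:290,110:370,::-1],(780,510),interpolation=cv2.INTER_CUBIC);cv2.imwrite("pics/f1.png",a)
cv2.imwrite("pics/f2.png",cv2.resize(q[140:280,170:390,::-1],(792,504),interpolation=cv2.INTER_CUBIC))
E
```

```text
[ 0.33286 -0.38216  0.17708] [-0.15  0.48 -0.2 ] [ 0.064  0.016 -0.003] 25.7
[245 183  15  15 185] [[0.5105, 0.0298], [0.5099, -0.0201], [0.5369, 0.0028], [0.4868, 0.0035]]
[272 187  22  22 374] [[0.4843, -0.0596], [0.4833, -0.1327], [0.5222, -0.0985], [0.4489, -0.0972]]
```

View pics/f1.png

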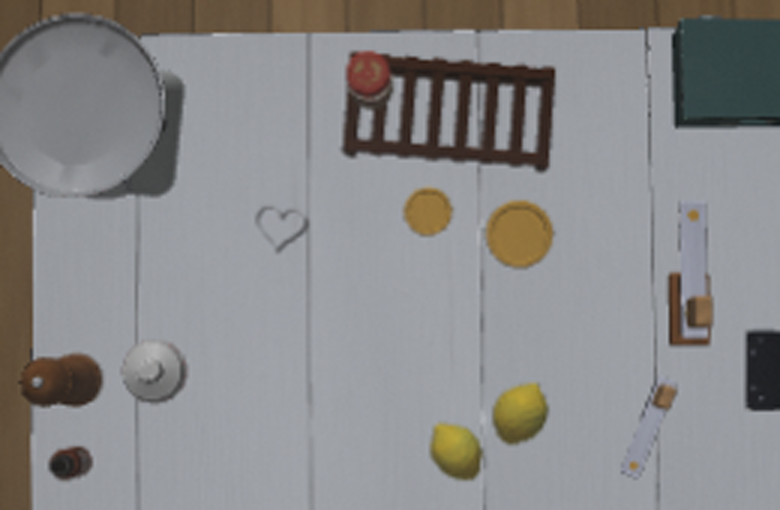

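View pics/f2.png

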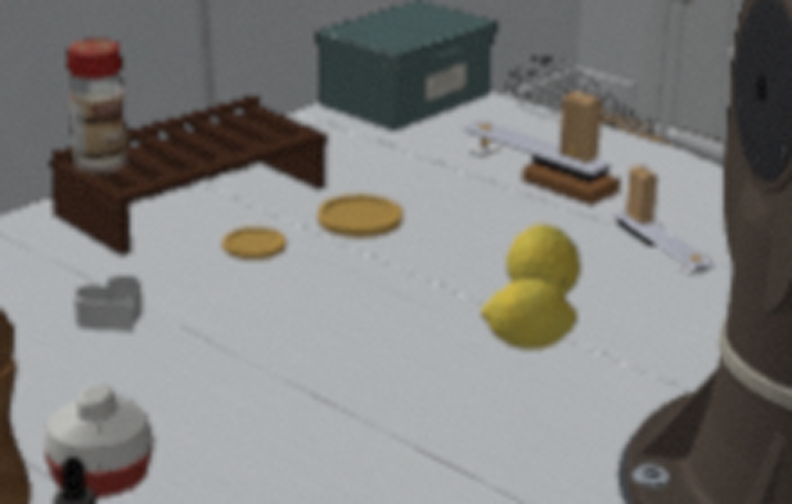

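The lid lies flat and clear of the riser at (428,211) in the top crop. The paddle stands on its rest at (693,275), the bystanders look unmoved and the gripper is clear of everything.

```bash
python3 -c "
from cell import arm
print(arm.sign_off())"
```

```text
the job is handed in; nothing more can be done
None
```

The lid is out from under the riser, the paddle is back on its rest and released, and the job is handed in at about 26 s on the robot's clock.

- **What I did:** I gripped the paddle at 40 N, slid its nose in over the lid and felt down in 1 mm steps. Contact came to about 3 N. I then drew the lid out at 10–15 mm/s, with the force readings at 2–4 N throughout.
- **Last checks:** In the final pictures the lid lies flat at about (0.512, 0.004) m. Its back edge is about 24 mm in front of the riser. The paddle stands on its rest, the gripper is open and clear, and the jar, cutter and timer look unmoved.
- **Checks that disagreed:** The pad touched at about 16 mm heel height, which could also have meant it was resting on the rim. A close-up view and the way the lid followed both pointed to the pad being inside the recess. The lid did not move during the first 10 mm of the draw, as expected from the slack in the recess. When I set the paddle down, the load on the rest briefly reached about 10 N; I backed off before letting go.

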